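Put the lamp battery packs on charge

ROBOT

A 7-joint arm with a two-finger parallel gripper is mounted at the origin on the work surface. World frame = base frame: x ahead of the robot, y to its left, z up, the work surface at z = 0. Lengths are in m, angles in rad, forces in N, time in s.
With the tool pointing down it reaches from about 0.4 to 0.85 m from the base axis. Payload 4.5 kg.
Tool frame: the origin (TCP) lies at the very end of the fingers, on their centre line; the grasp point (between the pads) lies 19 mm behind it; x points along the fingers, z is the direction in which the jaws open and shut, and the axes are right-handed (so a half turn about x gives the same grasp; the last joint's range is limited). The gripper opens to 88 mm and grips with 3 to 60 N. Pads are 18 mm wide; open, the fingers measure 123 mm over their backs; the gripper's body (75 mm by 187 mm) begins 45 mm behind the grasp point.
Start: joints at [1.368, 0.689, -0.195, 1.565, 0.157, 0.902, -0.215], TCP at [0.147, -0.608, 0.219] pointing down, gripper open.
Joint ranges: [-3.01, 3.01], [-0.46, 2.08], [-1.47, 1.51], [0.13, 2.56], [-1, 4.14], [0.04, 2.09], [-2.66, 2.66]. Speed limits (rad/s): [2.57, 2.57, 3.14, 3.14, 3.14, 3.14, 3.14].

INTERFACE

Orientations are given as a 3x3 rotation matrix whose columns are the frame's x, y, z axes.
In Python, from rig import * gives the robot as it stands.
- The arm moves only by the shell command python3 -m creep 'ROWS' [OPENING] [FORCE]. ROWS is JSON, a list of rows, each an object of numbers: "dx", "dy", "dz": the shift along the tool's x, y, z in units of 50 mm (1.0 is 50 mm); "turn": the turn about the tool's x in units of 360 degrees (1.0 is 360 degrees). In form: [{"dx": .., "dy": .., "dz": .., "turn": ..}, ...]. A call has 1 to 20 rows; each row shifts and turns the commanded pose from where the row before left it, along the tool's axes as they then stand; what a row does not reach is not made up. A row lasts 1/10 s, in which the tool goes at most 50 mm and 8.59 degrees, less where a joint would pass 70% of its speed; a pose out of reach is approached as far as the arm can. A call with a number of a shift or a turn outside -1 to 1 is refused whole. A call with a gripper value outside its range is refused whole. OPENING is the gripper's target within -1 to 1 (shut at 1, half-way at 0, fully open at -1), set as the call begins (- or left out, the last holds). The fingers move at their own pace and stop on an object; FORCE is the grip in N (left out, the last holds). Time passes only in rows, so rows that do not move let the fingers close. It gives the time, the measured TCP pose, the force and the opening at its end, in the units of the state.
- get_state(): the state, without advancing time (a new reading comes with each control period).
- read_camera(name): name is "side" or "top"; returns a dict with "img" (480x640x3 uint8, red, green, blue), "intrinsics" (3x3 intrinsics, pixels), "R" (3x3) and "t" (3): a world point X has camera coordinates R X + t. Camera axes: x right, y down, z forward; pixel columns grow to the right and rows downward; lengths in m; the calibration is good to about 2 mm. A picture is of the moment at which its call begins. There is no depth.
- close_job(): hands the job in, once; it reports no verdict.
Trained networks look in a picture, given as the dict that the camera call returned (one of the last four; its "shot" number tells which), for a name from the list of things; names that differ only in an ending like _2 or _b are one class to them, and where a whole thing is asked for, a point or a joint stands for the part that bears it (a point fixed in the world has none). Each returns a list of dicts, best first, with "conf" (0 to 1); they miss things now and then, are a little off and sometimes report something else, mostly with a low value. They report only what shows in the picture. A call takes as long as a camera call. They do not tell look-alikes from the thing itself.
- recognise(picture, target): "position" ([column, row] in pixels, amid what is visible of it).
- tip_of(picture, target): "position" ([column, row] in pixels: a listed point, or the origin of a listed thing).
The state is a dict: "time": time; "joint_positions": joint angles; "qd": joint speeds; "effort": joint torques, N m; "position": TCP position; "tool_rot": TCP orientation; "force": force on the tool from outside, world axes, zero at the start; "wrist_torque": the same for the moment, N m; "gripper_width": finger opening in m.
Only numpy, scipy, OpenCV 4.12 (cv2) and the standard library are available. Lean on these libraries where they do the work, as an engineer would, in place of code of your own. Each camera call takes 0.05 s, during which the arm holds its last target. There are 200 camera calls.

TASK

Put the red, blue and yellow battery packs on charge, each lying flat and fully down in the charging cradle of its own colour. The spent black pack that is blocking one of the cradles goes flat into the steel scrap tray. Lower every pack gently into place without dropping it, and leave the two white packs where they lie.

Things in the scene. Friction and masses are not known exactly. Their poses are not given: they have to be found in the camera images.
- pack_red: Battery pack in a red sleeve, to be charged: 70 mm long (its x), 38 mm wide (y), 38 mm high (z), about 190 g, a rigid block with slightly rounded edges and card end papers with four metal discs. Origin: centre of its underside, z up. Lies flat on the bench at the start.
- pack_blue: Battery pack in a blue sleeve, to be charged: 70 mm long (its x), 38 mm wide (y), 38 mm high (z), about 190 g, a rigid block with slightly rounded edges and card end papers with four metal discs. Origin: centre of its underside, z up. Lies flat on the bench at the start.
- pack_yellow: Battery pack in a yellow sleeve, to be charged: 70 mm long (its x), 38 mm wide (y), 38 mm high (z), about 190 g, a rigid block with slightly rounded edges and card end papers with four metal discs. Origin: centre of its underside, z up. Lies flat on the bench at the start.
- pack_spent: Spent battery pack in a black sleeve: 70 mm long (its x), 38 mm wide (y), 38 mm high (z), about 190 g, a rigid block with slightly rounded edges and card end papers with four metal discs. Origin: centre of its underside, z up. At the start it lies in one of the charging cradles (the blue one), its underside 6 mm above the bench.
- pack_white_a: Battery pack in a white sleeve, to be left alone: 70 mm long (its x), 38 mm wide (y), 38 mm high (z), about 190 g, a rigid block with slightly rounded edges and card end papers with four metal discs. Origin: centre of its underside, z up. 
- pack_white_b: Battery pack in a white sleeve, to be left alone: 70 mm long (its x), 38 mm wide (y), 38 mm high (z), about 190 g, a rigid block with slightly rounded edges and card end papers with four metal discs. Origin: centre of its underside, z up. 
- cradle_red: Open charging cradle of red plastic with grey floor. Fixed. Outside 90 (its x) by 58 mm (y), plus a 10 mm high nose with a green lamp out to x = +67 mm; walls 4 mm thick, tops 13 mm above the bench; inside 82 by 50 mm, floor 6 mm above the bench: a pack lies in it lengthwise, either way round, with 6 mm play all round. Origin: centre of its underside, on the bench.
- cradle_blue: Open charging cradle of blue plastic with grey floor. Fixed. Outside 90 (its x) by 58 mm (y), plus a 10 mm high nose with a green lamp out to x = +67 mm; walls 4 mm thick, tops 13 mm above the bench; inside 82 by 50 mm, floor 6 mm above the bench: a pack lies in it lengthwise, either way round, with 6 mm play all round. Origin: centre of its underside, on the bench.
- cradle_yellow: Open charging cradle of yellow plastic with grey floor. Fixed. Outside 90 (its x) by 58 mm (y), plus a 10 mm high nose with a green lamp out to x = +67 mm; walls 4 mm thick, tops 13 mm above the bench; inside 82 by 50 mm, floor 6 mm above the bench: a pack lies in it lengthwise, either way round, with 6 mm play all round. Origin: centre of its underside, on the bench.
- scrap_tray: Open bare-steel scrap tray, empty, fixed to the bench: 146 mm (its x) by 126 mm (y), walls 3 mm thick and 16 mm high, floor 3 mm above the bench. Origin: centre of its underside, on the bench.
Things that resemble listed ones, but are neither listed nor needed, are in the scene too. Of the things shaped like the pack_yellow, the yellow one is meant.

How it is judged:
By the outcome, as a careful person would: the job done as asked, in the order asked, and still so for the second after the job is handed in, with the robot touching nothing.
It also fails if it takes over 120 s, if anything falls off the work surface, if the arm or the gripper's body presses on something with over 40 N, if the wrist force passes 120 N, or if a joint passes its speed limit or range.

## Working session

There is one attempt and no reset: what is moved stays moved. The work goes in short steps, Python scripts to look and compute and a shell command to move; the robot and the scene stay as the last step left them, time stands still between calls to the robot, and variables do not carry over. Pictures are saved under pics/ and viewed, about 12 in all and at most 16, crops included, and the job is handed in when it is done.

```bash
mkdir -p pics; ls; python3 - <<'E'
from rig import *
import cv2,json
s=get_state();print({k:(v if not hasattr(v,'tolist') else v.tolist()) for k,v in s.items()})
for n in("top","side"):
    p=read_camera(n);cv2.imwrite(f"pics/{n}0.png",p["img"][:,:,::-1]);print(n,p["intrinsics"],p["R"],p["t"])
    for k in("pack_red","pack_blue","pack_yellow","pack_spent","pack_white_a","cradle_red","cradle_blue","cradle_yellow","scrap_tray"):
        print(k,[(([round(float(c)) for c in r["position"]]),round(float(r["conf"]),2)) for r in recognise(p,k)])
E
```

```text
pics
{'time': 0.0, 'joint_positions': [1.3678080978567817, 0.6899719242982235, -0.1944762575472464, 1.5663415547755453, 0.157276257084855, 0.9024639212540584, -0.21507786255615813], 'qd': [-0.0009555099021877754, 0.0008688814942268608, -0.0001786043256935297, -0.0011770053025686993, -0.0003138744832784534, 0.0008020358192993304, 0.0005151358748956398], 'effort': [0.00015398197319882456, -52.75702714920044, -1.2669698148965836, -15.343428254127502, -0.05261860555037856, 0.006639219936914742, 0.00015669097592763137], 'position': [0.14639591280009023, -0.6069358761720444, 0.21771727097781618], 'tool_rot': [[-0.0005495440073716701, 0.9720817375440985, 0.23464184097178906], [0.0017126209310035496, 0.23464244717689708, -0.9720802378982837], [-0.9999983824641572, -0.0001323483412839774, -0.0017937538810853743]], 'force': [-0.4330169669617817, -0.4249709459623777, 0.0174541556437062], 'wrist_torque': [0.002073052734059021, -0.0021063806499519804, -0.014325135916949868], 'gripper_width': 0.08840285863919406}
top [[436.56720404   0.         322.8339942 ]
 [  0.         436.56720404 236.0481798
[... 531 characters left out ...]
 []
side [[433.2856548    0.         324.13553211]
 [  0.         433.2856548  240.54088482]
 [  0.           0.           1.        ]] [[-0.73223309 -0.68094129 -0.01239631]
 [-0.44280743  0.48983334 -0.75098927]
 [ 0.51745173 -0.54441001 -0.66019804]] [0.36938802 0.24899961 0.52636362]
pack_red [([350, 262], 0.56)]
pack_blue [([410, 218], 0.76)]
pack_yellow [([328, 373], 0.88), ([267, 324], 0.82), ([411, 215], 0.66)]
pack_spent [([119, 323], 0.95)]
pack_white_a [([467, 190], 0.86), ([269, 326], 0.73), ([211, 395], 0.69)]
cradle_red [([217, 246], 0.65), ([266, 326], 0.16)]
cradle_blue [([268, 326], 0.59), ([127, 345], 0.56)]
cradle_yellow [([385, 166], 0.59)]
scrap_tray [([311, 195], 0.56)]
```

View pics/top0.png

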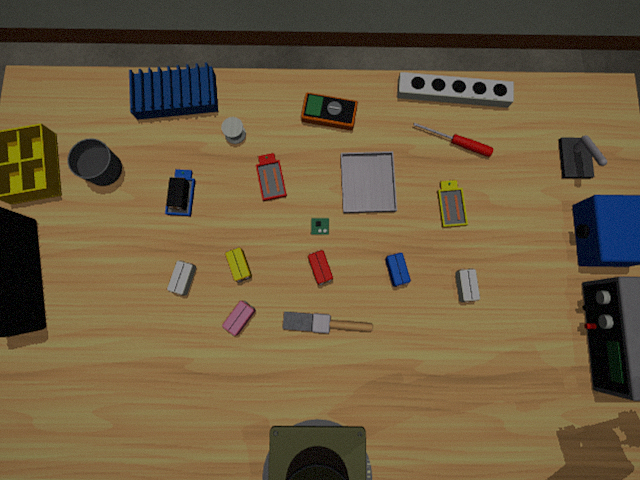

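View pics/side0.png

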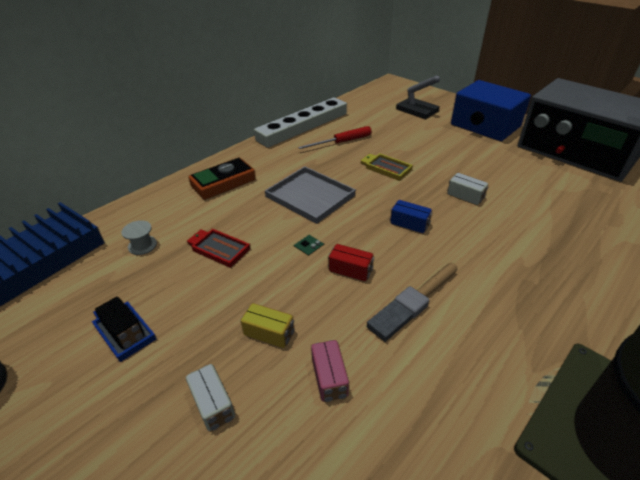

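Top view: packs at yellow (238,264), red (320,267), blue (398,269), black (178,193) in the blue cradle, whites (181,278) and (468,286). Cradles are red (270,178), yellow (452,205) and blue (181,193), and the tray is at (368,183). Look-alikes for pack_yellow are the pink pack (239,318), yellow bin (25,165) and yellow cradle (452,205). By description I choose the yellow sleeve at (238,264). Next I fit the poses.

```bash
cat > h.py <<'E'
import numpy as np,cv2
from scipy.optimize import minimize
from rig import *
def proj(p,X):
    c=np.asarray(X)@np.array(p["R"]).T+p["t"];u=c@np.array(p["intrinsics"]).T;return u[:,:2]/u[:,2:]
def box(x,y,a,x0,x1,w,z0,z1):
    P=np.array([[i,j,k] for i in(x0,x1) for j in(-w,w) for k in(z0,z1)],float)
    c,s=np.cos(a),np.sin(a);return np.c_[x+c*P[:,0]-s*P[:,1],y+s*P[:,0]+c*P[:,1],P[:,2]]
def unpix(p,uv,z=0):
    R=np.array(p["R"]);d=R.T@np.linalg.solve(p["intrinsics"],[uv[0],uv[1],1]);o=-R.T@p["t"];return o+d*(z-o[2])/d[2]
S=6
def render(p,boxes,o,n):
    m=np.zeros((n*S,n*S),np.uint8)
    for b in boxes:
        h=cv2.convexHull((((proj(p,b)+.5-o)*S)).astype(np.float32))
        cv2.fillConvexPoly(m,np.round(h*16).astype(np.int32),255,shift=4)
    return cv2.resize(m,(n,n),interpolation=cv2.INTER_AREA)/255.
def colmask(img,c,o,n):
    hsv=cv2.cvtColor(np.ascontiguousarray(img[o[1]:o[1]+n,o[0]:o[0]+n]),cv2.COLOR_RGB2HSV).astype(int);h,s,v=[hsv[...,i] for i in range(3)]
    m={'red':((h<5)|(h>172))&(s>150)&(v>60),'blue':(h>100)&(h<135)&(s>110)&(v>40),'yellow':(h>=23)&(h<36)&(s>150)&(v>70),
       'black':(v<48),'white':(s<60)&(v>95),'steel':(s<70)&(v>60)}[c].astype(np.uint8)
    return m
def clean(m):
    m=cv2.morphologyEx(m,cv2.MORPH_CLOSE,np.ones((3,3)))
    cs,_=cv2.findContours(m,cv2.RETR_EXTERNAL,cv2.CHAIN_APPROX_NONE);c=max(cs,key=cv2.contourArea)
    r=np.zeros_like(m);cv2.drawContours(r,[c],-1,1,-1);return r
PACK=lambda q,z=0:[box(*q[:3],-.035,.035,.019,z,z+.038)]
CRAD=lambda q:[box(*q[:3],-.045,.045,.029,0,.013),box(*q[:3],.044,.067,.014,0,.010)]
TRAY=lambda q:[box(*q[:3],-.073,.073,.063,0,.016)]
def fit(p,m,model,o,n,z,a0s):
    o=np.array(o);ys,xs=np.nonzero(m);g=unpix(p,o+[xs.mean(),ys.mean()],z)
    best=None
    for a in a0s:
        f=lambda q:np.abs(render(p,model([q[0],q[1],q[2]]),o,n)-m).sum()/m.sum()
        r=minimize(f,[g[0],g[1],a],method='Nelder-Mead',options=dict(initial_simplex=np.array([[g[0],g[1],a],[g[0]+.01,g[1],a],[g[0],g[1]+.01,a],[g[0],g[1],a+.25]]),xatol=1e-4,fatol=1e-4))
        if best is None or r.fun<best.fun:best=r
    return best.x,best.fun
def overlay(p,models,fn,crop,k):
    x,y,w,hh=crop;im=cv2.resize(p["img"][y:y+hh,x:x+w,::-1],None,fx=k,fy=k,interpolation=cv2.INTER_CUBIC)
    for bs in models:
        for b in bs:
            u=(proj(p,b)+.5-[x,y])*k
            for i in range(8):
                for j in(1,2,4):
                    if not i&j:cv2.line(im,tuple(map(int,u[i])),tuple(map(int,u[i|j])),(0,255,0),1)
    cv2.imwrite(fn,im)
E
cat > m1.py <<'E'
from h import *
import json
p=read_camera("top");s=read_camera("side");R={}
A=[0,.8,1.57,2.3];N=60;mo=[]
def go(name,c,ctr,model,z,a0s=A,N=60,extra=None):
    o=(ctr[0]-N//2,ctr[1]-N//2);m=colmask(p["img"],c,o,N)
    if extra is not None:m=m|colmask(p["img"],extra,o,N)
    m=clean(m);q,f=fit(p,m,model,o,N,z,a0s);R[name]=list(map(float,q));mo.append(model(q))
    print(name,np.round(q[:2],4),round(float(np.degrees(q[2])),1),"res",round(f,3),m.sum())
go("pack_red","red",(320,267),PACK,.03)
go("pack_blue","blue",(398,269),PACK,.03)
go("pack_yellow","yellow",(238,264),PACK,.03,N=50)
go("pack_spent","black",(178,193),lambda q:PACK(q,.006),.04,N=44)
go("cradle_red","red",(270,178),CRAD,.01,[-.4,0,.4])
go("cradle_yellow","yellow",(452,205),CRAD,.01,[-.4,0,.4])
sp=R["pack_spent"]
go("cradle_blue","blue",(181,193),lambda q:CRAD(q)+PACK(sp,.006),.01,[-.4,0,.4],60,"black")
go("scrap_tray","steel",(368,183),TRAY,.01,[-.2,.2],80)
go("white_a","white",(181,278),PACK,.03);go("white_b","white",(468,286),PACK,.03)
json.dump(R,open("R.json","w"))
overlay(p,mo,"pics/ov.png",(140,140,360,170),2.2);overlay(s,mo,"pics/ovs.png",(80,130,420,310),1.9)
E
python3 m1.py
```

```text
pack_red [ 0.4461 -0.0014] 199.5 res 0.135 505
pack_blue [ 0.4418 -0.1771] 18.1 res 0.267 506
pack_yellow [0.453  0.1864] 24.8 res 0.24 512
pack_spent [0.6111 0.3293] 180.5 res 0.108 654
cradle_red [0.6564 0.1177] 12.9 res 0.093 994
cradle_yellow [ 0.5927 -0.3144] 4.5 res 0.085 1083
cradle_blue [0.6126 0.3314] -2.3 res 0.087 1092
scrap_tray [ 0.654  -0.1147] 2.4 res 0.028 3186
white_a [0.4187 0.3101] -14.4 res 0.373 524
white_b [ 0.407  -0.3349] 188.1 res 0.391 521
```

View pics/ov.png

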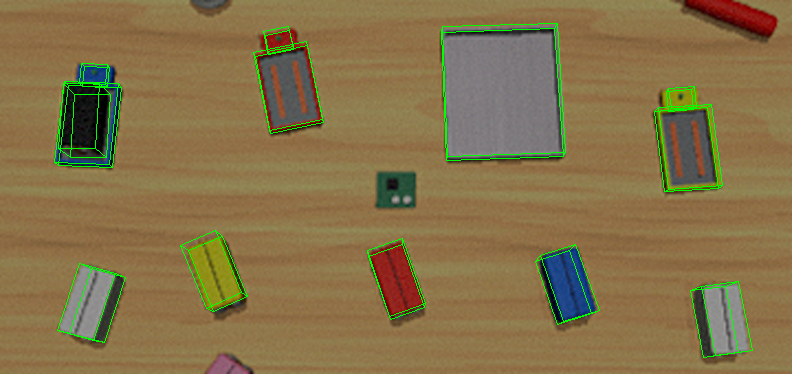

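View pics/ovs.png

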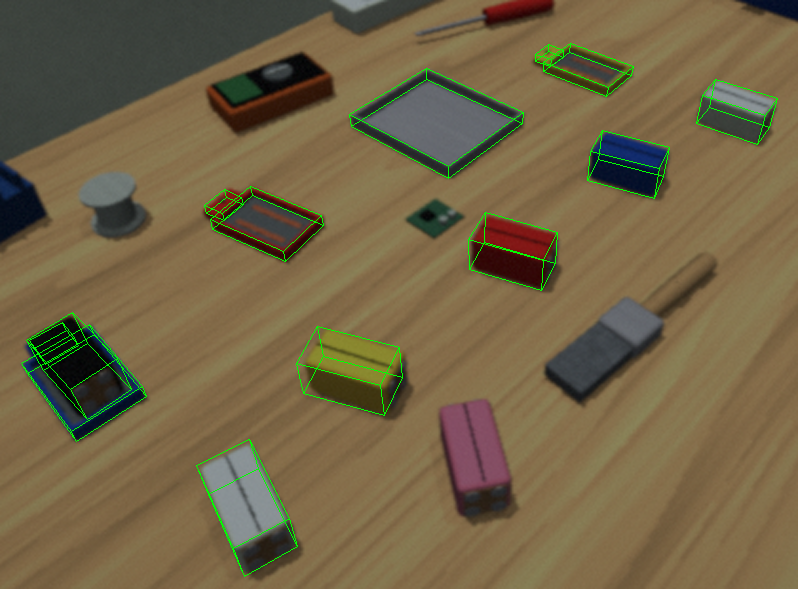

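The overlays show most fits sitting tight. The yellow pack's box runs about 5 px long at its rear-left in the side view, and the black pack's fit needs checking. I'll refit the packs with both cameras and looser thresholds, then view close crops.

```bash
cat > m2.py <<'E'
from h import *
import json
def cm2(img,c,o,n):
    hsv=cv2.cvtColor(np.ascontiguousarray(img[o[1]:o[1]+n,o[0]:o[0]+n]),cv2.COLOR_RGB2HSV).astype(int);h,s,v=[hsv[...,i] for i in range(3)]
    return {'red':((h<5)|(h>172))&(s>150)&(v>25),'blue':(h>100)&(h<135)&(s>90)&(v>18),'yellow':(h>=21)&(h<38)&(s>150)&(v>35),'black':(v<45)&~((h>100)&(h<135)&(s>150))}[c].astype(np.uint8)
def joint(views,c,q0,z,N=60):
    M=[]
    for p in views:
        ctr=proj(p,[[q0[0],q0[1],z+.02]])[0].astype(int);o=ctr-N//2;M.append((p,o,clean(cm2(p["img"],c,o,N))))
    f=lambda q:sum(np.abs(render(p,PACK(q,z),o,N)-m).sum()/m.sum() for p,o,m in M)
    q0=np.array(q0);r=minimize(f,q0,method='Nelder-Mead',options=dict(initial_simplex=np.array([q0,q0+[.01,0,0],q0+[0,.01,0],q0+[0,0,.2]]),xatol=1e-4,fatol=1e-4))
    return r.x,r.fun,[int(m.sum()) for _,_,m in M]
if __name__=="__main__":
    R=json.load(open("R.json"));p=read_camera("top");s=read_camera("side");mo=[]
    for n,c,z in(("pack_red","red",0),("pack_blue","blue",0),("pack_yellow","yellow",0),("pack_spent","black",.006)):
        q,f,k=joint([p,s],c,R[n],z);R[n]=q.tolist();mo.append(PACK(q,z));print(n,np.round(q[:2],4),round(float(np.degrees(q[2])),1),round(f,3),k)
    json.dump(R,open("R2.json","w"))
    mo.append(CRAD(R["cradle_blue"]))
    P=lambda m:"pics/t_%d.png"%m
    fs=[(p,(215,235,50,60)),(p,(155,165,50,60)),(p,(300,235,50,60)),(p,(375,240,50,60)),(s,(235,295,70,60)),(s,(80,285,80,80)),(s,(320,235,60,60)),(s,(380,190,60,60))]
    for i,(v,c) in enumerate(fs):overlay(v,mo,P(i),c,5)
    ims=[cv2.resize(cv2.imread(P(i)),(200,240) if i<4 else (200,200)) for i in range(8)]
    cv2.imwrite("pics/m2.png",np.vstack([np.hstack(ims[:4]),np.hstack(ims[4:])]))
E
python3 m2.py
```

```text
pack_red [ 0.4461 -0.0014] 199.7 0.398 [501, 1088]
pack_blue [ 0.4417 -0.1774] 19.3 0.369 [558, 881]
pack_yellow [0.449  0.1834] 21.4 0.376 [555, 1492]
pack_spent [0.6121 0.3313] 176.7 0.252 [636, 1465]
```

View pics/m2.png

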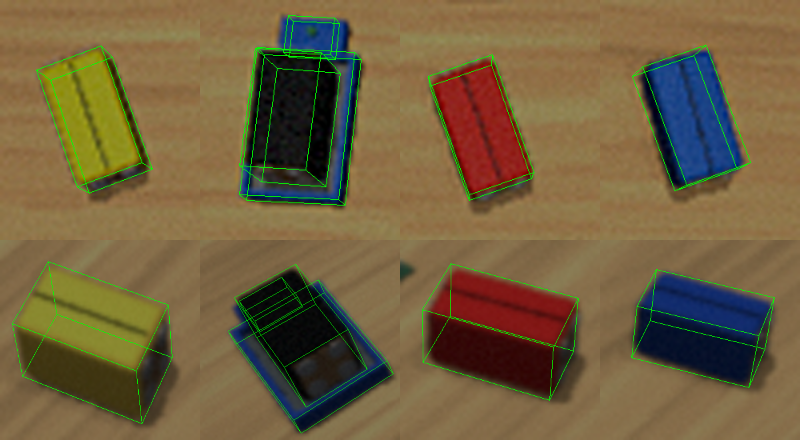

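The crops confirm the yellow-sleeved pack at (238,264) top and (267,324) side as the choice. All four boxes now match within about 1 px. Order will be spent to the tray, then red, blue and yellow.

```bash
cat > go.py <<'E'
import sys,numpy as np
from rig import *
def go(x,y,z,psi):
    s=get_state();R=np.array(s["tool_rot"]);P=np.array(s["position"])
    cur=np.degrees(np.arctan2(R[1,1],R[0,1]));t=-(psi-cur)
    c,si=np.cos(np.radians(t)),np.sin(np.radians(t))
    R2=R@np.array([[1,0,0],[0,c,-si],[0,si,c]])
    d=R2.T@(np.array([x,y,z])-P)/.05
    print("t",round(s["time"],1),"P",P.round(4),"psi",round(cur,1),"tilt",R[:2,0].round(4),"F",np.round(s["force"],1),"w",round(s["gripper_width"],4),"\n turn total",round(t/360,4),"then dxyz",d.round(3))
if __name__=="__main__":
    a=list(map(float,sys.argv[1:]))
    for i in range(0,len(a),4):go(*a[i:i+4])
E
python3 go.py 0.5 -0.15 0.2 -3.3  0.612 0.331 0.12 -3.3
```

```text
t 1.2 P [ 0.1467 -0.6076  0.2185] psi 13.6 tilt [ 0. -0.] F [ 0.9 -0.3  0.5] w 0.0881 
 turn total 0.0469 then dxyz [ 0.371  6.528 -9.543]
t 1.2 P [ 0.1467 -0.6076  0.2185] psi 13.6 tilt [ 0. -0.] F [ 0.9 -0.3  0.5] w 0.0881 
 turn total 0.0469 then dxyz [  1.97    8.211 -19.276]
```

```bash
python3 -m creep '[{"turn":0.0235},{"turn":0.0234},{"dy":0.2,"dz":-0.3},{"dy":0.42,"dz":-0.62},{"dy":0.42,"dz":-0.62},{"dy":0.42,"dz":-0.62},{"dy":0.42,"dz":-0.62},{"dy":0.42,"dz":-0.62},{"dy":0.42,"dz":-0.62},{"dy":0.42,"dz":-0.62},{"dy":0.42,"dz":-0.62},{"dy":0.42,"dz":-0.62},{"dy":0.42,"dz":-0.62},{"dy":0.42,"dz":-0.62},{"dy":0.42,"dz":-0.62},{"dy":0.42,"dz":-0.62},{"dy":0.42,"dz":-0.62},{"dy":0.42,"dz":-0.62}]' -1 30; python3 go.py 0.612 0.331 0.12 -3.3
```

```text
t 1.2 P [ 0.1467 -0.6076  0.2185] psi 13.6 tilt [ 0. -0.] F [ 0.9 -0.3  0.5] w 0.0881 
 turn total 0.0469 then dxyz [  1.97    8.211 -19.276]invalid input
```

```bash
python3 -m creep '[{"dx":0,"dy":0,"dz":0,"turn":0.0235},{"dx":0,"dy":0,"dz":0,"turn":0.0234}]' -1 30; echo rc $?; python3 go.py 0.5 -0.15 0.2 -3.3
```

```text
time: 1.4
position: [0.1466, -0.6076, 0.2185]
tool_rot: [[0.0, 0.998, -0.064], [-0.0, -0.064, -0.998], [-1.0, 0.0, -0.0]]
force: [0.7, 0.2, -0.4]
gripper_width: 0.0881
rc 0
t 1.4 P [ 0.1466 -0.6076  0.2185] psi -3.7 tilt [ 0.0004 -0.    ] F [ 0.7  0.2 -0.4] w 0.0881 
 turn total -0.001 then dxyz [ 0.374  6.529 -9.544]
```

All four keys are needed in every row.

```bash
python3 -m creep '[{"dx":0,"dy":0.2,"dz":-0.3,"turn":0},{"dx":0,"dy":0.42,"dz":-0.62,"turn":0},{"dx":0,"dy":0.42,"dz":-0.62,"turn":0},{"dx":0,"dy":0.42,"dz":-0.62,"turn":0},{"dx":0,"dy":0.42,"dz":-0.62,"turn":0},{"dx":0,"dy":0.42,"dz":-0.62,"turn":0},{"dx":0,"dy":0.42,"dz":-0.62,"turn":0},{"dx":0,"dy":0.42,"dz":-0.62,"turn":0},{"dx":0,"dy":0.42,"dz":-0.62,"turn":0},{"dx":0,"dy":0.42,"dz":-0.62,"turn":0},{"dx":0,"dy":0.42,"dz":-0.62,"turn":0},{"dx":0,"dy":0.42,"dz":-0.62,"turn":0},{"dx":0,"dy":0.42,"dz":-0.62,"turn":0},{"dx":0,"dy":0.42,"dz":-0.62,"turn":0},{"dx":0,"dy":0.42,"dz":-0.62,"turn":0},{"dx":0,"dy":0.42,"dz":-0.62,"turn":0}]'; python3 go.py 0.612 0.331 0.12 -3.3
```

```text
time: 3.0
position: [0.4998, -0.1458, 0.2187]
tool_rot: [[0.0, 0.998, -0.058], [-0.0, -0.058, -0.998], [-1.0, 0.0, 0.0]]
force: [0.4, -0.3, 0.3]
gripper_width: 0.0881
t 3.0 P [ 0.4998 -0.1458  0.2187] psi -3.3 tilt [ 0.0005 -0.0002] F [ 0.4 -0.3  0.3] w 0.0881 
 turn total -0.0 then dxyz [ 1.973  1.69  -9.65 ]
```

```bash
python3 -m creep '[{"dx":0,"dy":0.05,"dz":-0.3,"turn":0},{"dx":0.1,"dy":0.1,"dz":-0.6,"turn":0},{"dx":0.13,"dy":0.11,"dz":-0.65,"turn":0},{"dx":0.13,"dy":0.11,"dz":-0.65,"turn":0},{"dx":0.13,"dy":0.11,"dz":-0.65,"turn":0},{"dx":0.13,"dy":0.11,"dz":-0.65,"turn":0},{"dx":0.13,"dy":0.11,"dz":-0.65,"turn":0},{"dx":0.13,"dy":0.11,"dz":-0.65,"turn":0},{"dx":0.13,"dy":0.11,"dz":-0.65,"turn":0},{"dx":0.13,"dy":0.11,"dz":-0.65,"turn":0},{"dx":0.13,"dy":0.11,"dz":-0.65,"turn":0},{"dx":0.13,"dy":0.11,"dz":-0.65,"turn":0},{"dx":0.13,"dy":0.11,"dz":-0.65,"turn":0},{"dx":0.13,"dy":0.11,"dz":-0.65,"turn":0},{"dx":0.13,"dy":0.11,"dz":-0.65,"turn":0},{"dx":0.1,"dy":0.06,"dz":-0.3,"turn":0},{"dx":0,"dy":0,"dz":0,"turn":0}]'; python3 go.py 0.612 0.331 0.018 -3.3
```

```text
time: 4.7
position: [0.6074, 0.3334, 0.1228]
tool_rot: [[-0.001, 0.999, -0.053], [0.002, -0.053, -0.999], [-1.0, -0.001, -0.002]]
force: [-0.1, -0.1, -0.3]
gripper_width: 0.0883
t 4.7 P [0.6074 0.3334 0.1228] psi -3.1 tilt [-0.0014  0.0018] F [-0.1 -0.1 -0.3] w 0.0883 
 turn total 0.0007 then dxyz [2.096 0.097 0.047]
```

```bash
python3 -m creep '[{"dx":0.15,"dy":0.1,"dz":0.05,"turn":0},{"dx":0.3,"dy":0,"dz":0,"turn":0},{"dx":0.3,"dy":0,"dz":0,"turn":0},{"dx":0.3,"dy":0,"dz":0,"turn":0},{"dx":0.3,"dy":0,"dz":0,"turn":0},{"dx":0.3,"dy":0,"dz":0,"turn":0},{"dx":0.2,"dy":0,"dz":0,"turn":0},{"dx":0.15,"dy":0,"dz":0,"turn":0},{"dx":0.1,"dy":0,"dz":0,"turn":0},{"dx":0,"dy":0,"dz":0,"turn":0}]'; python3 go.py 0.612 0.331 0.018 -3.3
python3 -m creep '[{"dx":0,"dy":0,"dz":0,"turn":0},{"dx":0,"dy":0,"dz":0,"turn":0},{"dx":0,"dy":0,"dz":0,"turn":0},{"dx":0,"dy":0,"dz":0,"turn":0},{"dx":0,"dy":0,"dz":0,"turn":0},{"dx":0,"dy":0,"dz":0,"turn":0},{"dx":0,"dy":0,"dz":0,"turn":0},{"dx":0,"dy":0,"dz":0,"turn":0}]' 1 25
```

```text
time: 5.7
position: [0.6132, 0.3269, 0.0184]
tool_rot: [[-0.001, 0.998, -0.058], [-0.0, -0.058, -0.998], [-1.0, -0.001, 0.0]]
force: [-0.9, -0.1, -0.2]
gripper_width: 0.0878
t 5.7 P [0.6132 0.3269 0.0184] psi -3.3 tilt [-0.0006 -0.0004] F [-0.9 -0.1 -0.2] w 0.0878 
 turn total -0.0 then dxyz [ 0.009 -0.029 -0.08 ]
time: 6.5
position: [0.6137, 0.3276, 0.0192]
tool_rot: [[0.001, 0.998, -0.058], [0.001, -0.058, -0.998], [-1.0, 0.001, -0.001]]
force: [0.4, 1.6, 0.5]
gripper_width: 0.0377
```

```bash
python3 -m creep '[{"dx":-0.1,"dy":0,"dz":0,"turn":0},{"dx":-0.2,"dy":0,"dz":0,"turn":0},{"dx":-0.3,"dy":0,"dz":0,"turn":0},{"dx":-0.3,"dy":0,"dz":0,"turn":0},{"dx":-0.3,"dy":0,"dz":0,"turn":0},{"dx":-0.3,"dy":0,"dz":0,"turn":0},{"dx":-0.2,"dy":0,"dz":0,"turn":-0.008},{"dx":0,"dy":0,"dz":0,"turn":-0.008}]'; python3 go.py 0.654 -0.115 0.106 2.4
```

```text
time: 7.3
position: [0.6149, 0.3277, 0.1071]
tool_rot: [[0.004, 0.999, 0.045], [0.002, 0.045, -0.999], [-1.0, 0.004, -0.002]]
force: [0.1, -0.6, -1.5]
gripper_width: 0.0373
t 7.3 P [0.6149 0.3277 0.1071] psi 2.6 tilt [0.0039 0.0018] F [ 0.1 -0.6 -1.5] w 0.0373 
 turn total 0.0004 then dxyz [0.009 0.41  8.878]
```

```bash
python3 -m creep '[{"dx":0,"dy":0,"dz":0.15,"turn":0},{"dx":0,"dy":0.02,"dz":0.3,"turn":0},{"dx":0,"dy":0.03,"dz":0.5,"turn":0},{"dx":0,"dy":0.03,"dz":0.6,"turn":0},{"dx":0,"dy":0.03,"dz":0.7,"turn":0},{"dx":0,"dy":0.03,"dz":0.7,"turn":0},{"dx":0,"dy":0.03,"dz":0.7,"turn":0},{"dx":0,"dy":0.03,"dz":0.7,"turn":0},{"dx":0,"dy":0.03,"dz":0.7,"turn":0},{"dx":0,"dy":0.03,"dz":0.7,"turn":0},{"dx":0,"dy":0.03,"dz":0.7,"turn":0},{"dx":0,"dy":0.03,"dz":0.7,"turn":0},{"dx":0,"dy":0.03,"dz":0.6,"turn":0},{"dx":0,"dy":0.03,"dz":0.45,"turn":0},{"dx":0,"dy":0.02,"dz":0.25,"turn":0},{"dx":0,"dy":0.01,"dz":0.1,"turn":0},{"dx":0,"dy":0,"dz":0,"turn":0},{"dx":0,"dy":0,"dz":0,"turn":0}]'; python3 go.py 0.654 -0.115 0.0175 2.4
```

```text
time: 9.1
position: [0.6521, -0.0972, 0.1039]
tool_rot: [[-0.0, 0.999, 0.044], [0.002, 0.044, -0.999], [-1.0, -0.0, -0.002]]
force: [-0.5, 1.0, -1.3]
gripper_width: 0.0376
t 9.1 P [ 0.6521 -0.0972  0.1039] psi 2.5 tilt [-0.0003  0.0015] F [-0.5  1.  -1.3] w 0.0376 
 turn total 0.0004 then dxyz [1.728 0.023 0.36 ]
```

```bash
python3 -m creep '[{"dx":0.1,"dy":0.02,"dz":0.12,"turn":0},{"dx":0.25,"dy":0,"dz":0.12,"turn":0},{"dx":0.3,"dy":0,"dz":0.1,"turn":0},{"dx":0.3,"dy":0,"dz":0,"turn":0},{"dx":0.3,"dy":0,"dz":0,"turn":0},{"dx":0.2,"dy":0,"dz":0,"turn":0},{"dx":0.12,"dy":0,"dz":0,"turn":0},{"dx":0.06,"dy":0,"dz":0,"turn":0},{"dx":0.04,"dy":0,"dz":0,"turn":0},{"dx":0.02,"dy":0,"dz":0,"turn":0},{"dx":0.0,"dy":0,"dz":0,"turn":0}]'; python3 go.py 0.654 -0.115 0.016 2.4
```

```text
time: 10.2
position: [0.6543, -0.1163, 0.0199]
tool_rot: [[0.001, 0.999, 0.043], [-0.0, 0.043, -0.999], [-1.0, 0.001, 0.0]]
force: [-0.0, -0.0, -1.9]
gripper_width: 0.0371
t 10.2 P [ 0.6543 -0.1163  0.0199] psi 2.4 tilt [ 0.0008 -0.0002] F [-0.  -0.  -1.9] w 0.0371 
 turn total 0.0001 then dxyz [ 0.078 -0.004 -0.025]
```

```bash
python3 -m creep '[{"dx":0.02,"dy":0,"dz":0,"turn":0},{"dx":0.02,"dy":0,"dz":0,"turn":0},{"dx":0.02,"dy":0,"dz":0,"turn":0},{"dx":0,"dy":0,"dz":0,"turn":0}]'; python3 go.py 0.654 -0.115 0.016 2.4
```

```text
time: 10.6
position: [0.6538, -0.1162, 0.0164]
tool_rot: [[-0.0, 0.999, 0.043], [-0.0, 0.043, -0.999], [-1.0, -0.0, 0.0]]
force: [0.8, 0.2, -2.0]
gripper_width: 0.0373
t 10.6 P [ 0.6538 -0.1162  0.0164] psi 2.4 tilt [-0.0002 -0.0001] F [ 0.8  0.2 -2. ] w 0.0373 
 turn total 0.0001 then dxyz [ 0.008  0.004 -0.024]
```

Not in contact yet: the force is still only the pack's weight (−2 N). I'll inch down until it changes.

```bash
python3 -m creep '[{"dx":0.02,"dy":0,"dz":0,"turn":0},{"dx":0,"dy":0,"dz":0,"turn":0}]'; python3 -m creep '[{"dx":0.015,"dy":0,"dz":0,"turn":0},{"dx":0,"dy":0,"dz":0,"turn":0}]'
```

```text
time: 10.8
position: [0.6539, -0.1162, 0.0161]
tool_rot: [[0.0, 0.999, 0.043], [-0.0, 0.043, -0.999], [-1.0, 0.0, 0.0]]
force: [-1.8, 0.4, 3.9]
gripper_width: 0.0373
time: 11.0
position: [0.654, -0.1162, 0.0161]
tool_rot: [[0.0, 0.999, 0.043], [-0.0, 0.043, -0.999], [-1.0, 0.0, 0.0]]
force: [-3.8, -0.1, 8.3]
gripper_width: 0.0372
```

```bash
python3 -m creep '[{"dx":0,"dy":0,"dz":0,"turn":0},{"dx":0,"dy":0,"dz":0,"turn":0},{"dx":0,"dy":0,"dz":0,"turn":0},{"dx":0,"dy":0,"dz":0,"turn":0},{"dx":-0.1,"dy":0,"dz":0,"turn":0},{"dx":-0.2,"dy":0,"dz":0,"turn":0},{"dx":-0.3,"dy":0,"dz":0,"turn":0},{"dx":-0.4,"dy":0,"dz":0,"turn":0},{"dx":-0.4,"dy":0,"dz":0,"turn":0},{"dx":-0.4,"dy":0,"dz":0,"turn":0},{"dx":0,"dy":0,"dz":0,"turn":-0.023},{"dx":0,"dy":0,"dz":0,"turn":-0.023}]' -0.25 25; python3 go.py 0.446 -0.0015 0.12 19.7
```

```text
time: 12.2
position: [0.6551, -0.1164, 0.1074]
tool_rot: [[0.004, 0.944, 0.331], [-0.001, 0.331, -0.944], [-1.0, 0.003, 0.002]]
force: [-0.2, 1.2, 0.3]
gripper_width: 0.055
t 12.2 P [ 0.6551 -0.1164  0.1074] psi 19.3 tilt [ 0.0036 -0.0012] F [-0.2  1.2  0.3] w 0.055 
 turn total -0.001 then dxyz [-0.269 -3.161 -3.573]
```

```bash
python3 -m creep '[{"dx":0,"dy":-0.12,"dz":-0.15,"turn":0},{"dx":0,"dy":-0.3,"dz":-0.35,"turn":0},{"dx":0,"dy":-0.4,"dz":-0.47,"turn":0},{"dx":0,"dy":-0.4,"dz":-0.47,"turn":0},{"dx":0,"dy":-0.4,"dz":-0.47,"turn":0},{"dx":0,"dy":-0.4,"dz":-0.47,"turn":0},{"dx":0,"dy":-0.4,"dz":-0.45,"turn":0},{"dx":0,"dy":-0.4,"dz":-0.45,"turn":0},{"dx":0,"dy":-0.25,"dz":-0.25,"turn":0},{"dx":0,"dy":-0.09,"dz":-0.07,"turn":0},{"dx":0,"dy":0,"dz":0,"turn":0},{"dx":0,"dy":0,"dz":0,"turn":0}]' -0.5; python3 go.py 0.446 -0.0015 0.013 19.7
```

```text
time: 13.4
position: [0.4477, 0.0021, 0.1053]
tool_rot: [[0.003, 0.946, 0.325], [-0.0, 0.325, -0.946], [-1.0, 0.003, 0.001]]
force: [0.5, -0.5, 0.5]
gripper_width: 0.0664
t 13.4 P [0.4477 0.0021 0.1053] psi 19.0 tilt [ 0.0027 -0.0002] F [ 0.5 -0.5  0.5] w 0.0664 
 turn total -0.0021 then dxyz [ 1.845 -0.061  0.054]
```

```bash
python3 -m creep '[{"dx":0.15,"dy":-0.05,"dz":0.05,"turn":-0.002},{"dx":0.3,"dy":0,"dz":0,"turn":0},{"dx":0.3,"dy":0,"dz":0,"turn":0},{"dx":0.3,"dy":0,"dz":0,"turn":0},{"dx":0.3,"dy":0,"dz":0,"turn":0},{"dx":0.2,"dy":0,"dz":0,"turn":0},{"dx":0.15,"dy":0,"dz":0,"turn":0},{"dx":0.1,"dy":0,"dz":0,"turn":0},{"dx":0.04,"dy":0,"dz":0,"turn":0},{"dx":0,"dy":0,"dz":0,"turn":0}]'; python3 go.py 0.446 -0.0015 0.013 19.7
python3 -m creep '[{"dx":0,"dy":0,"dz":0,"turn":0},{"dx":0,"dy":0,"dz":0,"turn":0},{"dx":0,"dy":0,"dz":0,"turn":0},{"dx":0,"dy":0,"dz":0,"turn":0},{"dx":0,"dy":0,"dz":0,"turn":0},{"dx":0,"dy":0,"dz":0,"turn":0},{"dx":0,"dy":0,"dz":0,"turn":0}]' 1 25
python3 -m creep '[{"dx":-0.1,"dy":0,"dz":0,"turn":0},{"dx":-0.2,"dy":0,"dz":0,"turn":0},{"dx":-0.3,"dy":0,"dz":0,"turn":0},{"dx":-0.3,"dy":0,"dz":0,"turn":0},{"dx":-0.3,"dy":0,"dz":0,"turn":0},{"dx":-0.2,"dy":0,"dz":0,"turn":0},{"dx":-0.1,"dy":0,"dz":0,"turn":0.01},{"dx":0,"dy":0,"dz":0,"turn":0.009},{"dx":0,"dy":0,"dz":0,"turn":0}]'; python3 go.py 0.6564 0.1177 0.1 12.9
```

```text
time: 14.4
position: [0.4465, -0.0011, 0.0139]
tool_rot: [[-0.004, 0.941, 0.338], [0.0, 0.338, -0.941], [-1.0, -0.004, -0.001]]
force: [-0.1, 0.3, 0.8]
gripper_width: 0.066
t 14.4 P [ 0.4465 -0.0011  0.0139] psi 19.8 tilt [-0.004  0.   ] F [-0.1  0.3  0.8] w 0.066 
 turn total 0.0002 then dxyz [ 0.018 -0.013  0.005]
time: 15.1
position: [0.4464, -0.0008, 0.0146]
tool_rot: [[-0.003, 0.941, 0.337], [-0.0, 0.337, -0.941], [-1.0, -0.003, -0.001]]
force: [1.0, -0.1, 1.4]
gripper_width: 0.037
time: 16.0
position: [0.4464, -0.0007, 0.0898]
tool_rot: [[-0.004, 0.975, 0.223], [-0.0, 0.223, -0.975], [-1.0, -0.004, -0.001]]
force: [-0.3, -0.5, -2.5]
gripper_width: 0.0374
t 16.0 P [ 0.4464 -0.0007  0.0898] psi 12.9 tilt [-0.0038 -0.0001] F [-0.3 -0.5 -2.5] w 0.0374 
 turn total -0.0001 then dxyz [-0.219  4.623 -1.37 ]
```

```bash
python3 -m creep '[{"dx":0,"dy":0.15,"dz":-0.05,"turn":0},{"dx":0,"dy":0.3,"dz":-0.1,"turn":0},{"dx":0,"dy":0.45,"dz":-0.14,"turn":0},{"dx":0,"dy":0.5,"dz":-0.15,"turn":0},{"dx":0,"dy":0.5,"dz":-0.15,"turn":0},{"dx":0,"dy":0.5,"dz":-0.15,"turn":0},{"dx":0,"dy":0.5,"dz":-0.15,"turn":0},{"dx":0,"dy":0.5,"dz":-0.15,"turn":0},{"dx":0,"dy":0.5,"dz":-0.14,"turn":0},{"dx":0,"dy":0.4,"dz":-0.1,"turn":0},{"dx":0,"dy":0.22,"dz":-0.06,"turn":0},{"dx":0,"dy":0.1,"dz":-0.03,"turn":0},{"dx":0,"dy":0,"dz":0,"turn":0},{"dx":0,"dy":0,"dz":0,"turn":0},{"dx":0,"dy":0,"dz":0,"turn":0}]'; python3 go.py 0.6564 0.1177 0.023 12.9
```

```text
time: 17.5
position: [0.6557, 0.117, 0.0886]
tool_rot: [[-0.005, 0.975, 0.223], [-0.001, 0.223, -0.975], [-1.0, -0.005, -0.0]]
force: [-0.0, -0.6, -2.2]
gripper_width: 0.0374
t 17.5 P [0.6557 0.117  0.0886] psi 12.9 tilt [-0.0049 -0.0008] F [-0.  -0.6 -2.2] w 0.0374 
 turn total -0.0 then dxyz [ 1.311  0.024 -0.011]
```

```bash
python3 -m creep '[{"dx":0.1,"dy":0.02,"dz":0,"turn":0},{"dx":0.25,"dy":0,"dz":0,"turn":0},{"dx":0.25,"dy":0,"dz":0,"turn":0},{"dx":0.25,"dy":0,"dz":0,"turn":0},{"dx":0.15,"dy":0,"dz":0,"turn":0},{"dx":0.05,"dy":0,"dz":0,"turn":0},{"dx":0,"dy":0,"dz":0,"turn":0},{"dx":0,"dy":0,"dz":0,"turn":0}]'; python3 go.py 0.6564 0.1177 0.0206 12.9
python3 - <<'E'
from h import *
import json
R=json.load(open("R2.json"));s=read_camera("side");t=read_camera("top")
overlay(s,[CRAD(R["cradle_red"])],"pics/a.png",(170,180,110,100),4);overlay(t,[CRAD(R["cradle_red"])],"pics/b.png",(230,140,90,100),4)
cv2.imwrite("pics/c1.png",np.hstack([cv2.imread("pics/a.png"),cv2.imread("pics/b.png")]))
E
```

```text
time: 18.3
position: [0.6577, 0.118, 0.0365]
tool_rot: [[-0.003, 0.975, 0.223], [0.0, 0.223, -0.975], [-1.0, -0.003, -0.001]]
force: [-0.5, 0.3, -2.3]
gripper_width: 0.0371
t 18.3 P [0.6577 0.118  0.0365] psi 12.9 tilt [-0.0029  0.0002] F [-0.5  0.3 -2.3] w 0.0371 
 turn total -0.0 then dxyz [ 0.319 -0.025  0.001]
```

View pics/c1.png

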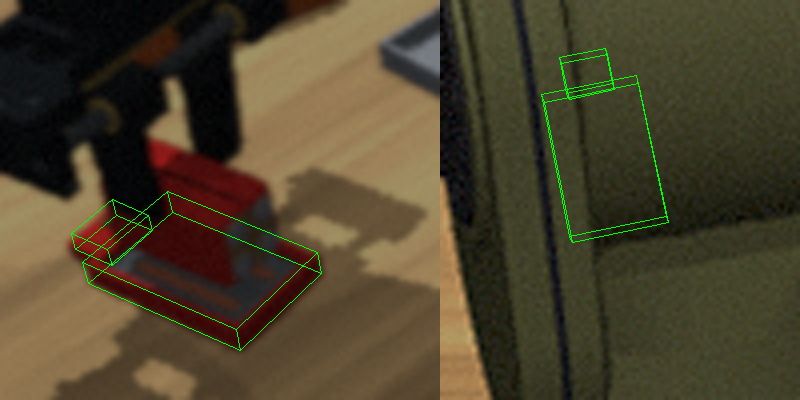

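The side crop shows the red pack held upright over its cradle and aligned with it. The top view is blocked by the arm. I'll lower gently.

```bash
python3 -m creep '[{"dx":0.06,"dy":-0.02,"dz":0,"turn":0},{"dx":0.06,"dy":0,"dz":0,"turn":0},{"dx":0.05,"dy":0,"dz":0,"turn":0},{"dx":0.04,"dy":0,"dz":0,"turn":0},{"dx":0.03,"dy":0,"dz":0,"turn":0},{"dx":0.02,"dy":0,"dz":0,"turn":0},{"dx":0,"dy":0,"dz":0,"turn":0}]'; python3 -m creep '[{"dx":0.02,"dy":0,"dz":0,"turn":0},{"dx":0.02,"dy":0,"dz":0,"turn":0},{"dx":0,"dy":0,"dz":0,"turn":0}]'
```

```text
time: 19.1
position: [0.6561, 0.1176, 0.023]
tool_rot: [[-0.004, 0.975, 0.223], [-0.0, 0.223, -0.975], [-1.0, -0.004, -0.001]]
force: [0.4, -1.0, -2.9]
gripper_width: 0.0372
time: 19.4
position: [0.6561, 0.1176, 0.0211]
tool_rot: [[-0.004, 0.975, 0.223], [-0.0, 0.223, -0.975], [-1.0, -0.004, -0.001]]
force: [-0.8, 0.3, -2.2]
gripper_width: 0.0372
```

```bash
python3 -m creep '[{"dx":0.02,"dy":0,"dz":0,"turn":0},{"dx":0,"dy":0,"dz":0,"turn":0}]';python3 -m creep '[{"dx":0.015,"dy":0,"dz":0,"turn":0},{"dx":0,"dy":0,"dz":0,"turn":0}]'
```

```text
time: 19.6
position: [0.6564, 0.1176, 0.0207]
tool_rot: [[-0.003, 0.975, 0.223], [-0.0, 0.223, -0.975], [-1.0, -0.003, -0.001]]
force: [-0.9, -0.6, 1.9]
gripper_width: 0.0373
time: 19.8
position: [0.6564, 0.1176, 0.0206]
tool_rot: [[-0.003, 0.975, 0.223], [-0.0, 0.223, -0.975], [-1.0, -0.003, -0.0]]
force: [-2.9, -0.2, 7.7]
gripper_width: 0.0372
```

Floor contact came at the predicted height. Releasing and going to the blue pack.

```bash
python3 -m creep '[{"dx":0,"dy":0,"dz":0,"turn":0},{"dx":0,"dy":0,"dz":0,"turn":0},{"dx":0,"dy":0,"dz":0,"turn":0},{"dx":0,"dy":0,"dz":0,"turn":0},{"dx":0,"dy":0,"dz":0,"turn":0},{"dx":-0.1,"dy":0,"dz":0,"turn":0},{"dx":-0.2,"dy":0,"dz":0,"turn":0},{"dx":-0.3,"dy":0,"dz":0,"turn":0},{"dx":-0.4,"dy":0,"dz":0,"turn":0},{"dx":-0.4,"dy":0,"dz":0,"turn":0},{"dx":-0.3,"dy":0,"dz":0,"turn":0},{"dx":0,"dy":0,"dz":0,"turn":-0.018},{"dx":0,"dy":0,"dz":0,"turn":0}]' -0.4; python3 go.py 0.4417 -0.1774 0.11 19.3
```

```text
time: 21.1
position: [0.6571, 0.1177, 0.106]
tool_rot: [[-0.002, 0.943, 0.332], [0.001, 0.332, -0.943], [-1.0, -0.002, -0.001]]
force: [0.6, 0.5, -0.2]
gripper_width: 0.0619
t 21.1 P [0.6571 0.1177 0.106 ] psi 19.4 tilt [-0.002   0.0006] F [ 0.6  0.5 -0.2] w 0.0619 
 turn total 0.0002 then dxyz [-0.076 -6.016  4.146]
```

```bash
python3 -m creep '[{"dx":0,"dy":-0.2,"dz":0.14,"turn":0},{"dx":0,"dy":-0.4,"dz":0.27,"turn":0},{"dx":0,"dy":-0.5,"dz":0.35,"turn":0},{"dx":0,"dy":-0.5,"dz":0.35,"turn":0},{"dx":0,"dy":-0.5,"dz":0.35,"turn":0},{"dx":0,"dy":-0.5,"dz":0.35,"turn":0},{"dx":0,"dy":-0.5,"dz":0.35,"turn":0},{"dx":0,"dy":-0.5,"dz":0.35,"turn":0},{"dx":0,"dy":-0.5,"dz":0.35,"turn":0},{"dx":0,"dy":-0.5,"dz":0.35,"turn":0},{"dx":0,"dy":-0.5,"dz":0.35,"turn":0},{"dx":0,"dy":-0.5,"dz":0.32,"turn":0},{"dx":0,"dy":-0.4,"dz":0.2,"turn":0},{"dx":0,"dy":-0.02,"dz":0.07,"turn":0},{"dx":0,"dy":0,"dz":0,"turn":0},{"dx":0,"dy":0,"dz":0,"turn":0}]'; python3 go.py 0.4417 -0.1774 0.0135 19.3
```

```text
time: 22.7
position: [0.4426, -0.177, 0.1054]
tool_rot: [[-0.002, 0.943, 0.332], [0.001, 0.332, -0.943], [-1.0, -0.002, -0.001]]
force: [0.2, 0.2, 0.1]
gripper_width: 0.0616
t 22.7 P [ 0.4426 -0.177   0.1054] psi 19.4 tilt [-0.0022  0.0007] F [0.2 0.2 0.1] w 0.0616 
 turn total 0.0003 then dxyz [ 1.838 -0.016  0.005]
```

```bash
python3 -m creep '[{"dx":0.15,"dy":-0.02,"dz":0,"turn":0},{"dx":0.3,"dy":0,"dz":0,"turn":0},{"dx":0.3,"dy":0,"dz":0,"turn":0},{"dx":0.3,"dy":0,"dz":0,"turn":0},{"dx":0.3,"dy":0,"dz":0,"turn":0},{"dx":0.2,"dy":0,"dz":0,"turn":0},{"dx":0.15,"dy":0,"dz":0,"turn":0},{"dx":0.1,"dy":0,"dz":0,"turn":0},{"dx":0.04,"dy":0,"dz":0,"turn":0},{"dx":0,"dy":0,"dz":0,"turn":0}]'; python3 go.py 0.4417 -0.1774 0.0135 19.3
python3 -m creep '[{"dx":0,"dy":0,"dz":0,"turn":0},{"dx":0,"dy":0,"dz":0,"turn":0},{"dx":0,"dy":0,"dz":0,"turn":0},{"dx":0,"dy":0,"dz":0,"turn":0},{"dx":0,"dy":0,"dz":0,"turn":0},{"dx":0,"dy":0,"dz":0,"turn":0},{"dx":0,"dy":0,"dz":0,"turn":0}]' 1 25
python3 -m creep '[{"dx":-0.1,"dy":0,"dz":0,"turn":0},{"dx":-0.2,"dy":0,"dz":0,"turn":0},{"dx":-0.3,"dy":0,"dz":0,"turn":0},{"dx":-0.3,"dy":0,"dz":0,"turn":0},{"dx":-0.3,"dy":0,"dz":0,"turn":0},{"dx":-0.3,"dy":0,"dz":0,"turn":0},{"dx":-0.3,"dy":0,"dz":0,"turn":0},{"dx":-0.1,"dy":0,"dz":0,"turn":0.02},{"dx":0,"dy":0,"dz":0,"turn":0.02},{"dx":0,"dy":0,"dz":0,"turn":0.02},{"dx":0,"dy":0,"dz":0,"turn":0}]'; python3 go.py 0.6126 0.3314 0.12 -2.3
```

```text
time: 23.7
position: [0.4401, -0.1782, 0.0133]
tool_rot: [[-0.004, 0.943, 0.332], [-0.0, 0.332, -0.943], [-1.0, -0.004, -0.001]]
force: [-0.0, -0.1, 0.4]
gripper_width: 0.0616
t 23.7 P [ 0.4401 -0.1782  0.0133] psi 19.4 tilt [-0.0037 -0.0001] F [-0.  -0.1  0.4] w 0.0616 
 turn total 0.0002 then dxyz [-0.004  0.035 -0.006]
time: 24.4
position: [0.4402, -0.1784, 0.0135]
tool_rot: [[-0.003, 0.943, 0.332], [-0.0, 0.332, -0.943], [-1.0, -0.003, -0.001]]
force: [-0.2, 0.7, 5.2]
gripper_width: 0.037
time: 25.5
position: [0.4402, -0.1783, 0.1088]
tool_rot: [[-0.004, 0.999, -0.04], [-0.0, -0.04, -0.999], [-1.0, -0.004, 0.001]]
force: [-0.1, 0.1, -1.6]
gripper_width: 0.0373
t 25.5 P [ 0.4402 -0.1783  0.1088] psi -2.3 tilt [-0.0039 -0.0004] F [-0.1  0.1 -1.6] w 0.0373 
 turn total 0.0001 then dxyz [ -0.241   3.036 -10.324]
```

```bash
python3 -m creep '[{"dx":0,"dy":0.05,"dz":-0.15,"turn":0},{"dx":0,"dy":0.1,"dz":-0.35,"turn":0},{"dx":0,"dy":0.17,"dz":-0.55,"turn":0},{"dx":0,"dy":0.2,"dz":-0.65,"turn":0},{"dx":0,"dy":0.2,"dz":-0.7,"turn":0},{"dx":0,"dy":0.2,"dz":-0.7,"turn":0},{"dx":0,"dy":0.2,"dz":-0.7,"turn":0},{"dx":0,"dy":0.2,"dz":-0.7,"turn":0},{"dx":0,"dy":0.2,"dz":-0.7,"turn":0},{"dx":0,"dy":0.2,"dz":-0.7,"turn":0},{"dx":0,"dy":0.2,"dz":-0.7,"turn":0},{"dx":0,"dy":0.2,"dz":-0.7,"turn":0},{"dx":0,"dy":0.2,"dz":-0.7,"turn":0},{"dx":0,"dy":0.2,"dz":-0.7,"turn":0},{"dx":0,"dy":0.2,"dz":-0.6,"turn":0},{"dx":0,"dy":0.18,"dz":-0.5,"turn":0},{"dx":0,"dy":0.1,"dz":-0.35,"turn":0},{"dx":0,"dy":0.06,"dz":-0.15,"turn":0},{"dx":0,"dy":0,"dz":0,"turn":0},{"dx":0,"dy":0,"dz":0,"turn":0}]'; python3 go.py 0.6111 0.3314 0.0197 -2.3
```

```text
time: 27.5
position: [0.6129, 0.3289, 0.1072]
tool_rot: [[-0.005, 0.999, -0.039], [-0.002, -0.039, -0.999], [-1.0, -0.005, 0.002]]
force: [-0.3, -0.4, -1.5]
gripper_width: 0.0377
t 27.5 P [0.6129 0.3289 0.1072] psi -2.2 tilt [-0.0049 -0.0018] F [-0.3 -0.4 -1.5] w 0.0377 
 turn total 0.0002 then dxyz [ 1.75  -0.03  -0.053]
```

```bash
python3 -m creep '[{"dx":0.1,"dy":-0.03,"dz":-0.03,"turn":0},{"dx":0.25,"dy":0,"dz":-0.03,"turn":0},{"dx":0.3,"dy":0,"dz":0,"turn":0},{"dx":0.3,"dy":0,"dz":0,"turn":0},{"dx":0.25,"dy":0,"dz":0,"turn":0},{"dx":0.15,"dy":0,"dz":0,"turn":0},{"dx":0.05,"dy":0,"dz":0,"turn":0},{"dx":0,"dy":0,"dz":0,"turn":0},{"dx":0,"dy":0,"dz":0,"turn":0}]'; python3 go.py 0.6111 0.3314 0.0197 -2.3
python3 - <<'E'
from h import *
import json
R=json.load(open("R2.json"));s=read_camera("side");P=get_state()["position"]
z=P[2]-.0137
q=[P[0]+.0016,P[1],np.radians(-2.3)]
overlay(s,[CRAD(R["cradle_blue"])],"pics/a.png",(60,270,110,100),5)
overlay(s,[[box(*R["cradle_blue"],-.041,.041,.025,.006,.013)],PACK(q,z)],"pics/b.png",(60,270,110,100),5)
cv2.imwrite("pics/c2.png",cv2.resize(np.hstack([cv2.imread("pics/a.png")[:,:400],cv2.imread("pics/b.png")[:,:400]]),None,fx=1,fy=1))
E
```

```text
time: 28.4
position: [0.6123, 0.3338, 0.0382]
tool_rot: [[-0.003, 0.999, -0.039], [0.001, -0.039, -0.999], [-1.0, -0.003, -0.001]]
force: [-0.2, 0.2, -1.1]
gripper_width: 0.0377
t 28.4 P [0.6123 0.3338 0.0382] psi -2.2 tilt [-0.0027  0.0007] F [-0.2  0.2 -1.1] w 0.0377 
 turn total 0.0002 then dxyz [ 0.37  -0.02   0.049]
```

View pics/c2.png

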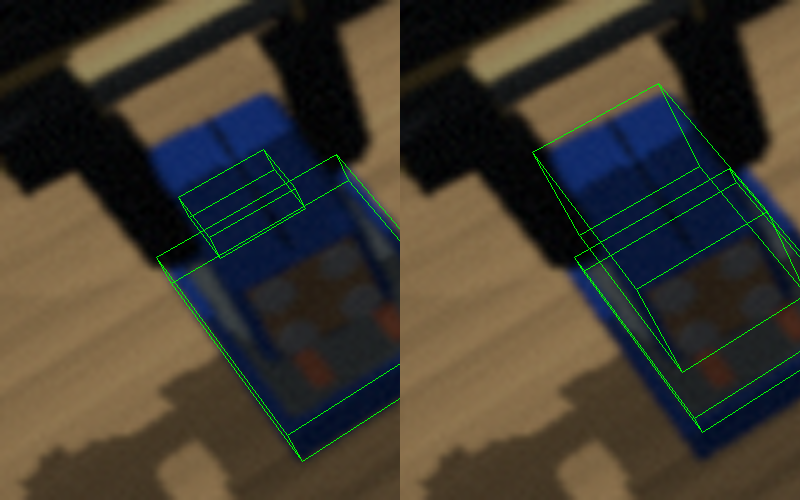

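The side crop shows the blue pack above its cradle with gaps visible on both sides. It sits about 2 px right of my predicted box, so I'll shift about 3 mm toward −y and lower with force checks.

```bash
python3 -m creep '[{"dx":0.06,"dy":0,"dz":0.03,"turn":0},{"dx":0.06,"dy":0,"dz":0.03,"turn":0},{"dx":0.06,"dy":0,"dz":0,"turn":0},{"dx":0.05,"dy":0,"dz":0,"turn":0},{"dx":0.03,"dy":0,"dz":0,"turn":0},{"dx":0,"dy":0,"dz":0,"turn":0}]';python3 go.py 0.6111 0.3314 0.0197 -2.3; python3 -m creep '[{"dx":0.03,"dy":0,"dz":0,"turn":0},{"dx":0.02,"dy":0,"dz":0,"turn":0},{"dx":0,"dy":0,"dz":0,"turn":0}]';python3 go.py 0.6111 0.3314 0.0197 -2.3
```

```text
time: 29.05
position: [0.6113, 0.3304, 0.0242]
tool_rot: [[-0.004, 0.999, -0.039], [-0.0, -0.039, -0.999], [-1.0, -0.004, 0.0]]
force: [-0.2, -0.2, -2.5]
gripper_width: 0.0376
t 29.1 P [0.6113 0.3304 0.0242] psi -2.2 tilt [-0.0043 -0.0003] F [-0.2 -0.2 -2.5] w 0.0376 
 turn total 0.0002 then dxyz [ 0.09  -0.005 -0.02 ]
time: 29.35
position: [0.6115, 0.3304, 0.022]
tool_rot: [[-0.004, 0.999, -0.039], [-0.0, -0.039, -0.999], [-1.0, -0.004, 0.0]]
force: [0.2, 1.0, -2.0]
gripper_width: 0.0374
t 29.4 P [0.6115 0.3304 0.022 ] psi -2.2 tilt [-0.004  -0.0002] F [ 0.2  1.  -2. ] w 0.0374 
 turn total 0.0002 then dxyz [ 0.045 -0.008 -0.02 ]
```

```bash
python3 -m creep '[{"dx":0.02,"dy":0,"dz":0,"turn":0},{"dx":0.02,"dy":0,"dz":0,"turn":0},{"dx":0,"dy":0,"dz":0,"turn":0}]';python3 -m creep '[{"dx":0.015,"dy":0,"dz":0,"turn":0},{"dx":0,"dy":0,"dz":0,"turn":0}]'
```

```text
time: 29.65
position: [0.6115, 0.3304, 0.0199]
tool_rot: [[-0.004, 0.999, -0.039], [-0.0, -0.039, -0.999], [-1.0, -0.004, 0.0]]
force: [-0.2, -0.3, -1.2]
gripper_width: 0.0376
time: 29.85
position: [0.6116, 0.3304, 0.0197]
tool_rot: [[-0.004, 0.999, -0.039], [-0.0, -0.039, -0.999], [-1.0, -0.004, 0.0]]
force: [-1.0, -0.2, 2.1]
gripper_width: 0.0375
```

Seated at 0.0197 as predicted. I'll release, retreat and go to the yellow pack.

```bash
python3 -m creep '[{"dx":0.01,"dy":0,"dz":0,"turn":0},{"dx":0,"dy":0,"dz":0,"turn":0}]'; python3 -m creep '[{"dx":0,"dy":0,"dz":0,"turn":0},{"dx":0,"dy":0,"dz":0,"turn":0},{"dx":0,"dy":0,"dz":0,"turn":0},{"dx":0,"dy":0,"dz":0,"turn":0},{"dx":0,"dy":0,"dz":0,"turn":0},{"dx":-0.1,"dy":0,"dz":0,"turn":0},{"dx":-0.2,"dy":0,"dz":0,"turn":0},{"dx":-0.3,"dy":0,"dz":0,"turn":0},{"dx":-0.4,"dy":0,"dz":0,"turn":0},{"dx":-0.4,"dy":0,"dz":0,"turn":0},{"dx":-0.3,"dy":0,"dz":0,"turn":0},{"dx":0,"dy":0,"dz":0,"turn":-0.022},{"dx":0,"dy":0,"dz":0,"turn":-0.022},{"dx":0,"dy":0,"dz":0,"turn":-0.022},{"dx":0,"dy":0,"dz":0,"turn":0}]' -0.5; python3 go.py 0.449 0.1834 0.11 21.4
```

```text
time: 30.05
position: [0.6116, 0.3304, 0.0196]
tool_rot: [[-0.004, 0.999, -0.039], [-0.0, -0.039, -0.999], [-1.0, -0.004, 0.0]]
force: [-2.7, -2.0, 4.5]
gripper_width: 0.0375
time: 31.55
position: [0.6122, 0.3304, 0.1047]
tool_rot: [[-0.003, 0.93, 0.367], [0.001, 0.367, -0.93], [-1.0, -0.003, -0.002]]
force: [0.8, -0.6, -0.3]
gripper_width: 0.0658
t 31.6 P [0.6122 0.3304 0.1047] psi 21.5 tilt [-0.0033  0.0007] F [ 0.8 -0.6 -0.3] w 0.0658 
 turn total 0.0004 then dxyz [-0.097 -4.111  1.545]
```

```bash
python3 -m creep '[{"dx":0,"dy":-0.2,"dz":0.07,"turn":0},{"dx":0,"dy":-0.4,"dz":0.15,"turn":0},{"dx":0,"dy":-0.5,"dz":0.2,"turn":0},{"dx":0,"dy":-0.5,"dz":0.2,"turn":0},{"dx":0,"dy":-0.5,"dz":0.2,"turn":0},{"dx":0,"dy":-0.5,"dz":0.2,"turn":0},{"dx":0,"dy":-0.5,"dz":0.2,"turn":0},{"dx":0,"dy":-0.5,"dz":0.17,"turn":0},{"dx":0,"dy":-0.36,"dz":0.1,"turn":0},{"dx":0,"dy":-0.15,"dz":0.05,"turn":0},{"dx":0,"dy":0,"dz":0,"turn":0},{"dx":0,"dy":0,"dz":0,"turn":0},{"dx":0,"dy":0,"dz":0,"turn":0}]'; python3 go.py 0.449 0.1834 0.0135 21.4
```

```text
time: 32.85
position: [0.4502, 0.1846, 0.1046]
tool_rot: [[-0.002, 0.93, 0.367], [0.001, 0.367, -0.93], [-1.0, -0.002, -0.002]]
force: [0.1, 0.7, -0.2]
gripper_width: 0.066
t 32.9 P [0.4502 0.1846 0.1046] psi 21.5 tilt [-0.0022  0.0013] F [ 0.1  0.7 -0.2] w 0.066 
 turn total 0.0003 then dxyz [ 1.822 -0.028  0.017]
```

```bash
python3 -m creep '[{"dx":0.15,"dy":-0.01,"dz":0,"turn":0},{"dx":0.3,"dy":0,"dz":0,"turn":0},{"dx":0.3,"dy":0,"dz":0,"turn":0},{"dx":0.3,"dy":0,"dz":0,"turn":0},{"dx":0.3,"dy":0,"dz":0,"turn":0},{"dx":0.2,"dy":0,"dz":0,"turn":0},{"dx":0.15,"dy":0,"dz":0,"turn":0},{"dx":0.1,"dy":0,"dz":0,"turn":0},{"dx":0.02,"dy":0,"dz":0,"turn":0},{"dx":0,"dy":0,"dz":0,"turn":0}]'; python3 go.py 0.449 0.1834 0.0135 21.4
python3 -m creep '[{"dx":0,"dy":0,"dz":0,"turn":0},{"dx":0,"dy":0,"dz":0,"turn":0},{"dx":0,"dy":0,"dz":0,"turn":0},{"dx":0,"dy":0,"dz":0,"turn":0},{"dx":0,"dy":0,"dz":0,"turn":0},{"dx":0,"dy":0,"dz":0,"turn":0},{"dx":0,"dy":0,"dz":0,"turn":0}]' 1 25
python3 -m creep '[{"dx":-0.1,"dy":0,"dz":0,"turn":0},{"dx":-0.2,"dy":0,"dz":0,"turn":0},{"dx":-0.3,"dy":0,"dz":0,"turn":0},{"dx":-0.3,"dy":0,"dz":0,"turn":0},{"dx":-0.3,"dy":0,"dz":0,"turn":0},{"dx":-0.3,"dy":0,"dz":0,"turn":0},{"dx":-0.3,"dy":0,"dz":0,"turn":0},{"dx":-0.1,"dy":0,"dz":0,"turn":0.02},{"dx":0,"dy":0,"dz":0,"turn":0.02},{"dx":0,"dy":0,"dz":0,"turn":0.007},{"dx":0,"dy":0,"dz":0,"turn":0}]'; python3 go.py 0.5927 -0.3144 0.12 4.5
```

```text
time: 33.85
position: [0.4483, 0.1833, 0.0136]
tool_rot: [[-0.003, 0.93, 0.367], [0.0, 0.367, -0.93], [-1.0, -0.003, -0.001]]
force: [0.2, 0.1, -0.6]
gripper_width: 0.066
t 33.9 P [0.4483 0.1833 0.0136] psi 21.5 tilt [-0.0035  0.0001] F [ 0.2  0.1 -0.6] w 0.066 
 turn total 0.0003 then dxyz [0.001 0.014 0.003]
time: 34.55
position: [0.4483, 0.1832, 0.0137]
tool_rot: [[-0.003, 0.93, 0.367], [0.0, 0.367, -0.93], [-1.0, -0.003, -0.001]]
force: [0.6, -0.4, 3.6]
gripper_width: 0.0373
time: 35.65
position: [0.4483, 0.1831, 0.1088]
tool_rot: [[-0.004, 0.997, 0.082], [-0.0, 0.082, -0.997], [-1.0, -0.004, 0.0]]
force: [-0.3, -0.9, -1.5]
gripper_width: 0.037
t 35.6 P [0.4483 0.1831 0.1088] psi 4.7 tilt [-0.0038 -0.0003] F [-0.3 -0.9 -1.5] w 0.037 
 turn total 0.0005 then dxyz [-0.232  2.097 10.146]
```

```bash
python3 -m creep '[{"dx":0,"dy":0.03,"dz":0.15,"turn":0},{"dx":0,"dy":0.07,"dz":0.35,"turn":0},{"dx":0,"dy":0.1,"dz":0.5,"turn":0},{"dx":0,"dy":0.14,"dz":0.65,"turn":0},{"dx":0,"dy":0.14,"dz":0.7,"turn":0},{"dx":0,"dy":0.14,"dz":0.7,"turn":0},{"dx":0,"dy":0.14,"dz":0.7,"turn":0},{"dx":0,"dy":0.14,"dz":0.7,"turn":0},{"dx":0,"dy":0.14,"dz":0.7,"turn":0},{"dx":0,"dy":0.14,"dz":0.7,"turn":0},{"dx":0,"dy":0.14,"dz":0.7,"turn":0},{"dx":0,"dy":0.14,"dz":0.7,"turn":0},{"dx":0,"dy":0.14,"dz":0.7,"turn":0},{"dx":0,"dy":0.14,"dz":0.65,"turn":0},{"dx":0,"dy":0.14,"dz":0.55,"turn":0},{"dx":0,"dy":0.12,"dz":0.5,"turn":0},{"dx":0,"dy":0.07,"dz":0.35,"turn":0},{"dx":0,"dy":0.06,"dz":0.15,"turn":0},{"dx":0,"dy":0,"dz":0,"turn":0},{"dx":0,"dy":0,"dz":0,"turn":0}]'; python3 go.py 0.5927 -0.3144 0.0198 4.5
```

```text
time: 37.65
position: [0.595, -0.3127, 0.1076]
tool_rot: [[-0.005, 0.997, 0.082], [0.001, 0.082, -0.997], [-1.0, -0.005, -0.002]]
force: [0.1, 0.3, -1.8]
gripper_width: 0.0375
t 37.6 P [ 0.595  -0.3127  0.1076] psi 4.7 tilt [-0.0047  0.0014] F [ 0.1  0.3 -1.8] w 0.0375 
 turn total 0.0005 then dxyz [ 1.757 -0.041  0.033]
```

```bash
python3 -m creep '[{"dx":0.1,"dy":-0.03,"dz":0.02,"turn":0},{"dx":0.25,"dy":0,"dz":0.01,"turn":0},{"dx":0.3,"dy":0,"dz":0,"turn":0},{"dx":0.3,"dy":0,"dz":0,"turn":0},{"dx":0.25,"dy":0,"dz":0,"turn":0},{"dx":0.15,"dy":0,"dz":0,"turn":0},{"dx":0.05,"dy":0,"dz":0,"turn":0},{"dx":0,"dy":0,"dz":0,"turn":0},{"dx":0,"dy":0,"dz":0,"turn":0}]'; python3 go.py 0.5927 -0.3144 0.0197 4.5
python3 - <<'E'
from h import *
import json
R=json.load(open("R2.json"));s=read_camera("side");P=get_state()["position"]
z=P[2]-.0137
q=[P[0],P[1],np.radians(4.7)]
overlay(s,[],"pics/a.png",(340,120,90,90),4.4)
overlay(s,[[box(*R["cradle_yellow"],-.041,.041,.025,.006,.013)],PACK(q,z)],"pics/b.png",(340,120,90,90),4.4)
cv2.imwrite("pics/c3.png",np.hstack([cv2.imread("pics/a.png"),cv2.imread("pics/b.png")]))
E
```

```text
time: 38.55
position: [0.5943, -0.3159, 0.0385]
tool_rot: [[-0.003, 0.997, 0.08], [-0.0, 0.08, -0.997], [-1.0, -0.003, 0.0]]
force: [0.5, 0.1, -0.5]
gripper_width: 0.0376
t 38.5 P [ 0.5943 -0.3159  0.0385] psi 4.6 tilt [-0.0026 -0.0004] F [ 0.5  0.1 -0.5] w 0.0376 
 turn total 0.0003 then dxyz [ 0.376 -0.029 -0.032]
```

View pics/c3.png

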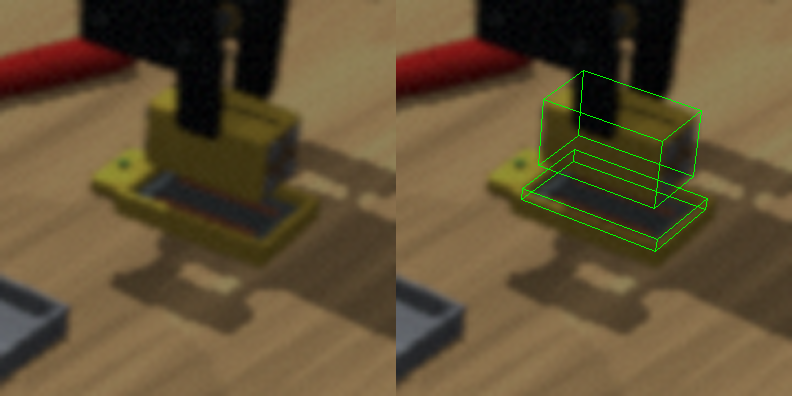

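The yellow pack and cradle match the predicted boxes within 1–2 px, with the pack's end face at (685,155). I'll lower slowly.

```bash
python3 -m creep '[{"dx":0.06,"dy":-0.02,"dz":-0.02,"turn":0},{"dx":0.06,"dy":0,"dz":-0.01,"turn":0},{"dx":0.06,"dy":0,"dz":0,"turn":0},{"dx":0.05,"dy":0,"dz":0,"turn":0},{"dx":0.04,"dy":0,"dz":0,"turn":0},{"dx":0.03,"dy":0,"dz":0,"turn":0},{"dx":0,"dy":0,"dz":0,"turn":0}]';python3 go.py 0.5927 -0.3144 0.0197 4.5; python3 -m creep '[{"dx":0.02,"dy":0,"dz":0,"turn":0},{"dx":0.015,"dy":0,"dz":0,"turn":0},{"dx":0,"dy":0,"dz":0,"turn":0}]'
```

```text
time: 39.3
position: [0.5925, -0.3143, 0.0227]
tool_rot: [[-0.004, 0.997, 0.08], [0.0, 0.08, -0.997], [-1.0, -0.004, -0.0]]
force: [1.3, -1.1, -1.2]
gripper_width: 0.0371
t 39.3 P [ 0.5925 -0.3143  0.0227] psi 4.6 tilt [-0.0041  0.0001] F [ 1.3 -1.1 -1.2] w 0.0371 
 turn total 0.0003 then dxyz [0.06  0.005 0.003]
time: 39.6
position: [0.5926, -0.3143, 0.0212]
tool_rot: [[-0.004, 0.997, 0.08], [-0.0, 0.08, -0.997], [-1.0, -0.004, -0.0]]
force: [-0.1, 0.1, -1.2]
gripper_width: 0.037
```

```bash
python3 -m creep '[{"dx":0.02,"dy":0,"dz":0,"turn":0},{"dx":0.01,"dy":0,"dz":0,"turn":0},{"dx":0,"dy":0,"dz":0,"turn":0}]';python3 -m creep '[{"dx":0.015,"dy":0,"dz":0,"turn":0},{"dx":0,"dy":0,"dz":0,"turn":0}]'
```

```text
time: 39.9
position: [0.5926, -0.3143, 0.0198]
tool_rot: [[-0.004, 0.997, 0.08], [-0.0, 0.08, -0.997], [-1.0, -0.004, -0.0]]
force: [0.4, -0.4, -0.5]
gripper_width: 0.037
time: 40.1
position: [0.5926, -0.3144, 0.0198]
tool_rot: [[-0.004, 0.997, 0.08], [-0.0, 0.08, -0.997], [-1.0, -0.004, 0.0]]
force: [-2.0, 1.1, 3.8]
gripper_width: 0.0372
```

```bash
python3 -m creep '[{"dx":0,"dy":0,"dz":0,"turn":0},{"dx":0,"dy":0,"dz":0,"turn":0},{"dx":0,"dy":0,"dz":0,"turn":0},{"dx":0,"dy":0,"dz":0,"turn":0},{"dx":0,"dy":0,"dz":0,"turn":0},{"dx":-0.1,"dy":0,"dz":0,"turn":0},{"dx":-0.2,"dy":0,"dz":0,"turn":0},{"dx":-0.3,"dy":0,"dz":0,"turn":0},{"dx":-0.4,"dy":0,"dz":0,"turn":0},{"dx":-0.5,"dy":0,"dz":0,"turn":0},{"dx":-0.5,"dy":0,"dz":0,"turn":0},{"dx":-0.5,"dy":0,"dz":0,"turn":0},{"dx":-0.5,"dy":0,"dz":0,"turn":0},{"dx":-0.3,"dy":0,"dz":0,"turn":0},{"dx":0,"dy":0,"dz":0,"turn":0}]' -0.5
python3 -m creep '[{"dx":0,"dy":-0.3,"dz":0.2,"turn":0},{"dx":0,"dy":-0.5,"dz":0.4,"turn":0},{"dx":0,"dy":-0.5,"dz":0.4,"turn":0},{"dx":0,"dy":-0.5,"dz":0.4,"turn":0},{"dx":0,"dy":-0.5,"dz":0.4,"turn":0},{"dx":0,"dy":-0.5,"dz":0.4,"turn":0},{"dx":0,"dy":-0.5,"dz":0.4,"turn":0},{"dx":0,"dy":-0.5,"dz":0.4,"turn":0},{"dx":0,"dy":-0.5,"dz":0.4,"turn":0},{"dx":0,"dy":-0.5,"dz":0.4,"turn":0},{"dx":0,"dy":-0.5,"dz":0.4,"turn":0},{"dx":0,"dy":-0.3,"dz":0.2,"turn":0},{"dx":0,"dy":0,"dz":0,"turn":0}]'
python3 - <<'E'
from h import *
import json
R=json.load(open("R2.json"));s=read_camera("side");t=read_camera("top")
C=[[box(*R[k],-.041,.041,.025,.006,.013)] for k in("cradle_red","cradle_blue","cradle_yellow")]
overlay(t,[],"pics/f1.png",(140,140,360,170),2.2);overlay(s,[],"pics/f2.png",(80,130,420,310),1.9)
E
```

```text
time: 41.6
position: [0.5949, -0.3148, 0.1873]
tool_rot: [[0.002, 0.997, 0.08], [-0.002, 0.08, -0.997], [-1.0, 0.001, 0.002]]
force: [-0.5, 0.6, 0.7]
gripper_width: 0.066
time: 42.9
position: [0.3269, -0.558, 0.1834]
tool_rot: [[-0.008, 0.997, 0.074], [0.001, 0.074, -0.997], [-1.0, -0.008, -0.001]]
force: [-1.1, -0.3, 0.3]
gripper_width: 0.0661
```

View pics/f1.png

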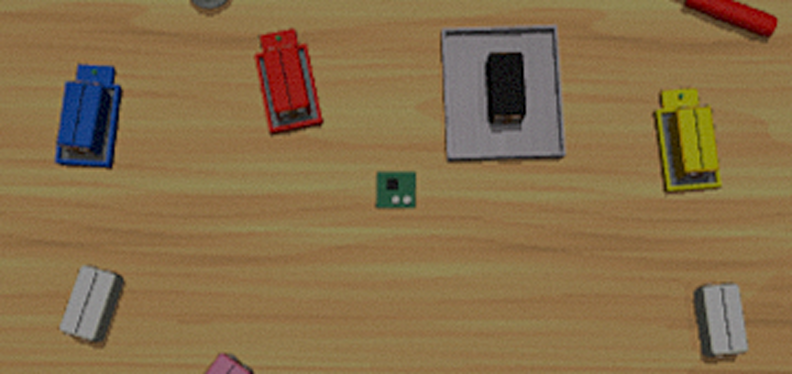

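View pics/f2.png

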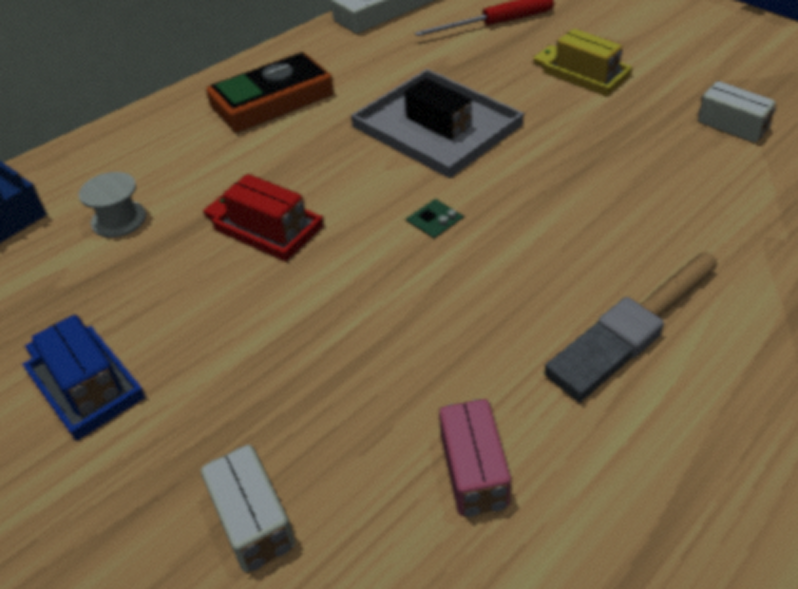

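Both views show every pack flat in its place: red at (288,88), blue at (85,118) and yellow at (690,140) in their cradles, and black at (505,87) in the tray. The white and pink packs haven't moved.

```bash
python3 -c "
from rig import *
print(get_state()['force'],close_job())"
```

```text
the job is handed in; nothing more can be done
[1.4816929  0.19821243 0.54350653] None
```

The job is handed in: the spent black pack is in the scrap tray, and the red, blue and yellow packs are in their own cradles. I moved them in that order, lowering each one until it touched down (about 2–8 N) before releasing it. It took about 43 s of the 120 s, with the arm clear of everything at the end.

- **Final checks:** both cameras show all four packs lying flat. Each touched down within 0.5 mm of the expected height, so they are fully down. The two white packs and the pink look-alike appear unmoved.
- **Disagreements:** just before placing, the blue pack showed about 2 px (4 mm) away from where I expected it in the side view. I shifted it about 3 mm, and it went in without catching on the walls. In the final top view the yellow pack looks nearer its right wall; I put that down to the camera angle, but did not measure it.
- **Refused command:** my first move command was refused because its rows lacked some keys. Nothing moved, and I re-entered it.

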